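# Bring a repaired television up through the series-lamp test board

## Task

The repaired television lying face down is wired to the series-lamp test board; bring it up the safe way. First switch on the supply by pressing down the near half of the double-width rocker on the board, then wake the set by pressing its large round power key fully in and letting it come back, and then take the lamp out of circuit by pressing down the near half of the rocker on the plate that carries the lamp. Only press, and gently on the set because it rests on its screen; do not touch the lamp, leave the other switch and the small keys alone, and leave the loose parts where they lie.

Things in the scene. Friction and masses are not known exactly. Their poses are not given: they have to be found in the camera images.
- board: series-lamp test board: fixed wooden box 280 (x) x 270 (y) x 55 mm high. Origin under its centre, z up; its -x edge is the near edge, towards the robot. On top lie three white face plates, 85 mm apart along y in any order, each with one white rocker at its near end, and a lamp, a socket or a fuse at its far end. Board and television may change sides of the counter.
- mod_supply: supply plate, 250 x 80 x 4 mm: one double-width rocker (45 mm along y, 44 mm along x), small amber neon and white fuse block at the far end. Origin under the plate's centre, 55 mm over the counter, axes as the board. All rockers pivot about y at x = -80 mm; top there 9 mm over the plate, ends 4 mm higher or lower; 3 mm frame round them.
- mod_lamp: the lamp plate: 22.5 mm wide rocker, with the upright lamp behind it. Origin under the plate's centre, axes as the board.
- mod_socket: the socket plate: 22.5 mm wide rocker, five-hole socket 62 mm square behind it. Its rocker is the other switch, to be left off. Origin under the plate's centre, axes as the board.
- supply_near (a point): point on the top face of the double-width supply rocker, on its centre line, 17 mm to the near side of its pivot and 5 mm from its near end; moves with the rocker (6 mm down when it goes on). Axes as the board while off.
- supply_rocker (a joint): the double-width supply rocker. Joint reads 0 when off (near end, the end towards the robot at board yaw 0, stands high) and 0.35 rad when on (near end down). It snaps over the middle (0.175) and stays; about 4 N near the end tips it.
- lamp_near (a point): the same point on the near half of the lamp plate's rocker.
- lamp_rocker (a joint): the rocker on the lamp plate (on = lamp bypassed). Joint reads 0 when off (near end, the end towards the robot at board yaw 0, stands high) and 0.35 rad when on (near end down). It snaps over the middle (0.175) and stays; about 4 N near the end tips it.
- socket_rocker (a joint): the rocker on the socket plate, off at the start and to be left off. Built like the lamp plate's.
- lamp: glass bulb 55 mm in diameter, upright in a black holder 60 mm across, 139 mm tall in all, on the lamp plate 65 mm to the +x side of its centre (145 mm behind the rocker's pivot); top 198 mm over the counter. Origin at the centre of its foot. Not to be touched.
- tv: television, black, fixed, face down on a 12 mm foam mat (320 x 490 mm); 275 (x) x 455 mm (y), foot edge on the -x side. Origin on the counter under its centre. The flat raised back (top 62 mm over the counter) spans x -128 to +57, y -200 to +200 mm. Rear keys lie along y on a grey strip at x = -105 mm.
- power_key_top (a point): centre of the top of the power key: round, 16 mm in diameter, standing 5 mm out of the back cover, at x = -105, y = -80 mm in the television's frame, z up; it sits apart at the -y end of the key strip.
- power_key (a joint): power key travel: 0 released, 0.003 m fully in (about 5 N); it springs back.
- small_key0 (a joint): travel of small round key 1 of 4 (8 mm in diameter, standing 4 mm out): 0 released, 0.0025 m fully in. It lies at x = -105, y = -33 mm in the television's frame.
- small_key1 (a joint): travel of small round key 2 of 4 (8 mm in diameter, standing 4 mm out): 0 released, 0.0025 m fully in. It lies at x = -105, y = -16 mm in the television's frame.
- small_key2 (a joint): travel of small round key 3 of 4 (8 mm in diameter, standing 4 mm out): 0 released, 0.0025 m fully in. It lies at x = -105, y = 1 mm in the television's frame.
- small_key3 (a joint): travel of small round key 4 of 4 (8 mm in diameter, standing 4 mm out): 0 released, 0.0025 m fully in. It lies at x = -105, y = 18 mm in the television's frame.
- knob: loose chrome tuning knob, 32 mm across, 22 mm tall, on the television's back. Origin at the centre of its underside.
- eye: loose blue infrared eye housing, 22 x 34 x 14 mm, on the television's back. Origin at the centre of its underside.
- spacer1: loose white nylon spacer, 14 mm across, 18 mm tall, standing on the board's plates behind the rockers. Origin at the centre of its underside.
- spacer2: loose white nylon spacer, 14 mm across, 18 mm tall, standing on the board's plates behind the rockers. Origin at the centre of its underside.
- clamp: loose brass tube clamp (saddle), 16 x 62 x 17 mm, on the television's back. Origin at the centre of its underside.
- opener: loose flat case opener (wooden handle 105 x 18 x 11 mm, thin steel blade), 188 mm long, lying along y on the television's back. Origin under its middle.

How it is judged:
By the outcome, as a careful person would: the job done as asked, in the order asked, and still so for the second after the job is handed in, with the robot touching nothing.
It also fails if it takes over 45 s, if anything falls off the work surface, if the arm or the gripper's body presses on something with over 40 N, if the wrist force passes 120 N, or if a joint passes its speed limit or range.

## Robot

A 6-joint arm with a two-finger parallel gripper is mounted at the origin on the work surface. World frame = base frame: x ahead of the robot, y to its left, z up, the work surface at z = 0. Lengths are in m, angles in rad, forces in N, time in s.
With the tool pointing down it reaches from about 0.325 to 0.9 m from the base axis. Payload 6.1 kg.
Tool frame: the origin (TCP) lies on the centre line of the jaws, within the pads' length; the fingertips stand 25 mm ahead of it and the grasp point (between the pads) lies 6 mm ahead of it; z points along the fingers, y is the line along which they close (so a half turn about z gives the same grasp; the last joint's range is limited). The gripper opens to 85 mm and grips with 20 to 120 N. Pads are 22 mm wide; open, the fingers measure 114 mm over their backs; the gripper's body (76 mm by 85 mm) begins 54 mm behind the grasp point. The pads swing forward as they close: fully open they stand 13 mm farther back than shut.
Start: joints at [-1.257, 0.22, 1.526, -0, 1.395, -0.126], TCP at [0.266, -0.566, 0.256] pointing down, gripper open.
Joint ranges: [-2.98, 2.98], [-0.91, 2.08], [0.09, 2.57], [-1.24, 4.39], [0.2, 2.65], [-2.68, 2.68]. Speed limits (rad/s): [2.57, 2.57, 3.01, 3.14, 3.14, 3.14].

## Interface

Orientations are given as a rotation vector (axis times angle).
In Python, from workcell import ctrl, planner, optics, status gives the robot as it stands. Calls block until the motion is done:
- ctrl.move_to(position, orientation): joint-space move of the TCP to a pose.
- ctrl.move_straight(position, attitude=None, feed=0.15, threshold=None): straight line of the TCP; attitude=None keeps the orientation; feed is the mean speed in m/s. With threshold (N) it stops when the force on the tool has changed by that much, and returns True; else False.
- ctrl.move_joints(angles): joint-space move.
- ctrl.open_gripper() and ctrl.close(): open the fingers fully, or close them until they stop; the grip force is fixed at half the most.
- ctrl.dwell(seconds).
- planner.inverse_kinematics(position, orientation): joint angles nearest the present ones, or None.
- optics.read_camera(name): name is "scene" or "top" or "wrist"; returns the picture (400x640x3 uint8, red, green, blue); there is no depth.
- optics.camera_params(name): a dict with "K" (3x3 intrinsics, pixels), "rvec" (rotation vector, rad) and "tvec" (3), from world to camera coordinates, as OpenCV has them; the wrist camera has in their place "hand_eye" (4x4, takes a point from camera to tool coordinates, whose origin is the TCP and whose axes are the flange's). Camera axes: x right, y down, z forward; pixel columns grow to the right and rows downward; lengths in m; the calibration is good to about 2 mm. A picture is of the moment at which its call begins: read the wrist's pose just before it. camera_params takes no time and is no camera call.
A pose or a line that the arm cannot do raises ctrl.Unreachable and nothing moves.
- ctrl.job_done(): hands the job in; it is judged then, once.
Readings, each from a call of its own:
- status.current_clock(): time.
- status.current_joint_positions(): joint angles.
- status.current_qvel(): joint speeds.
- status.current_tau(): joint torques, N m.
- status.current_position(): TCP position.
- status.current_tcp_rot(): TCP orientation.
- status.current_wrist_force(): force on the tool from outside, world axes, zero at the start.
- status.current_ft_torque(): the same for the moment, N m.
- status.current_opening(): finger opening in m.
- status.current_finger_force(): force on a finger pad.
Only numpy, scipy, OpenCV 4.12 (cv2) and the standard library are available. Lean on these libraries where they do the work, as an engineer would, in place of code of your own. Each camera call takes 0.05 s, during which the arm holds its last target. There are 200 camera calls.

## Working session

There is one attempt and no reset: what is moved stays moved. The work goes in short steps, each a Python script; the robot and the scene stay as the last script left them, time stands still between calls to the robot, and variables do not carry over. Pictures are saved under pics/ and viewed, at most 10 in all, crops included, and the job is handed in when it is done.

```bash
mkdir -p pics; python3 - <<'E'
from workcell import ctrl, planner, optics, status
import cv2
for n in ("top","scene"):
    cv2.imwrite(f"pics/{n}0.png",optics.read_camera(n)[:,:,::-1]); print(n,optics.camera_params(n))
print(optics.camera_params("wrist"),status.current_tcp_rot(),status.current_clock())
E
```

```text
top {'K': array([[464.89040361,   0.        , 319.60158292],
       [  0.        , 464.89040361, 197.41483185],
       [  0.        ,   0.        ,   1.        ]]), 'rvec': array([ 2.16967535, -2.20279531,  0.10295816]), 'tvec': array([0.0147104 , 0.56885226, 1.12626363])}
scene {'K': array([[385.91060118,   0.        , 319.3278172 ],
       [  0.        , 385.91060118, 200.58669535],
       [  0.        ,   0.        ,   1.        ]]), 'rvec': array([ 1.81370676,  2.02047985, -0.5818456 ]), 'tvec': array([ 0.04530077, -0.43545909,  1.278636  ])}
{'K': array([[302.97343075,   0.        , 315.73286797],
       [  0.        , 302.97343075, 194.48032518],
       [  0.        ,   0.        ,   1.        ]]), 'hand_eye': array([[ 2.29794886e-04, -9.46952141e-01, -3.21374531e-01,
         8.29458058e-02],
       [ 9.99999969e-01,  2.47634125e-04, -1.46333487e-05,
         1.90968138e-03],
       [ 9.34403816e-05, -3.21374518e-01,  9.46952169e-01,
        -1.17058680e-01],
       [ 0.00000000e+00,  0.00000000e+00,  0.00000000e+00,
         1.00000000e+00]])} [-3.06415181e+00 -6.84895605e-01  3.22599109e-04] 0.1
```

View pics/top0.png

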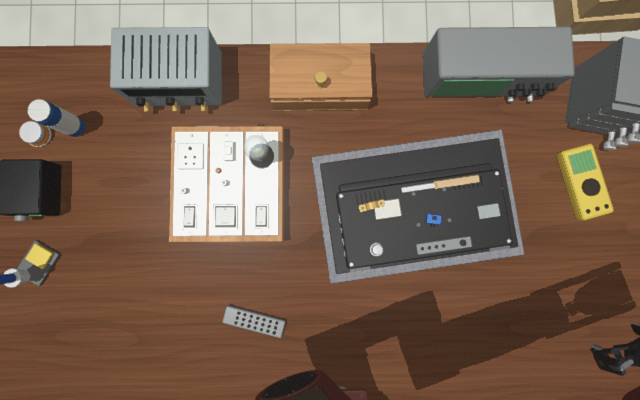

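View pics/scene0.png

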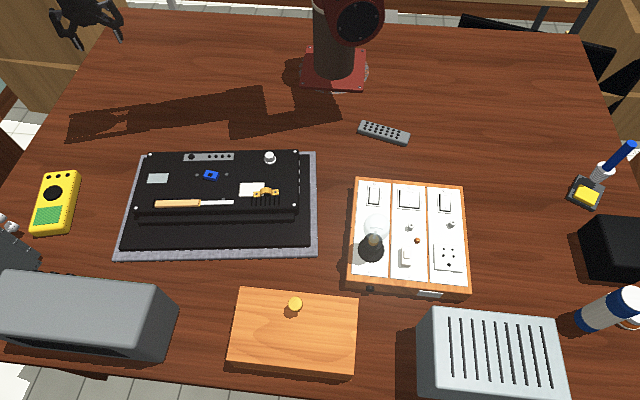

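The top view has the board on the left: lamp plate on the right at (261,216), double-width supply rocker at (225,216) and socket plate on the left at (189,216). The TV is on the right, with its power key near (463,242). I'll zoom in for exact pixels.

```bash
python3 - <<'E'
import cv2
a=cv2.imread("pics/top0.png")
cv2.imwrite("pics/c1.png",cv2.resize(a[120:250,160:295],None,fx=4.5,fy=4.5,interpolation=cv2.INTER_CUBIC))
cv2.imwrite("pics/c2.png",cv2.resize(a[125:290,305:530],None,fx=3.5,fy=3.5,interpolation=cv2.INTER_CUBIC))
E
```

```text
(no output)
```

View pics/c1.png

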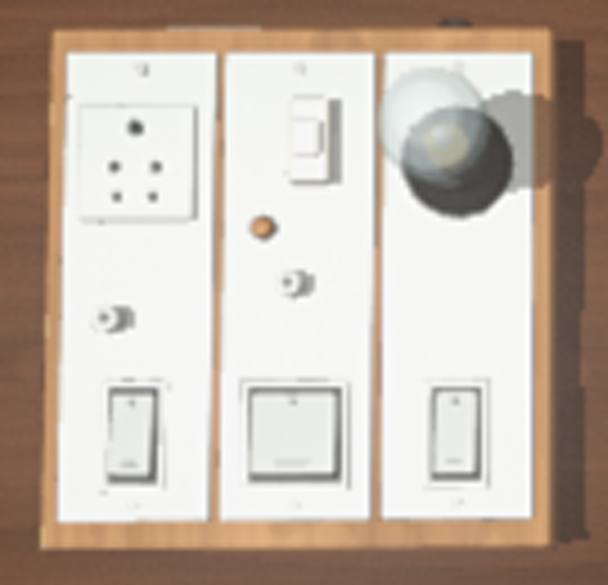

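View pics/c2.png

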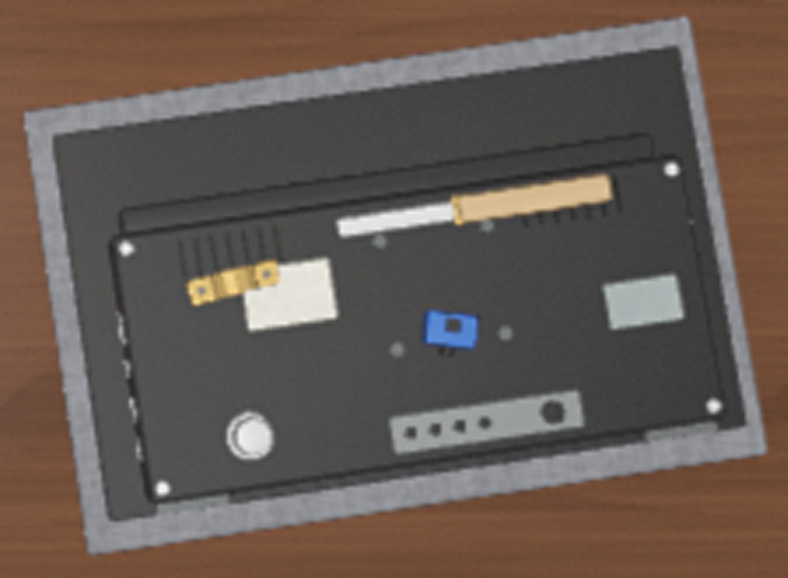

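The crops are clear. In the board crop the lamp plate corners are (384,53), (532,53), (532,518), (382,518) and the supply rocker is centred at (294,434). In the TV crop the power key is at (553,412), well clear of the loose parts.

```bash
cat > h.py <<'E'
import numpy as np, cv2
from scipy.spatial.transform import Rotation as R
from workcell import ctrl, planner, optics, status
def ray(uv,z,cam="top"):
    c=optics.camera_params(cam); M=R.from_rotvec(c["rvec"]).as_matrix()
    d=M.T@np.linalg.solve(c["K"],[*uv,1]); o=-M.T@c["tvec"]
    return o+d*(z-o[2])/d[2]
def crop(p,s,off): return (np.array(p)+.5)/s-.5+off
def down(yaw):  # tool z down, tool x at yaw
    return (R.from_euler('z',yaw)*R.from_euler('x',np.pi)).as_rotvec()
E
python3 - <<'E'
from h import *
B=lambda p,z: ray(crop(p,4.5,[160,120]),z)[:2]
T=lambda p,z: ray(crop(p,3.5,[305,125]),z)[:2]
for n,cs,rk in (("lamp",[(384,53),(532,53),(532,518),(382,518)],(456,434)),("sup",[(225,53),(374,53),(372,520),(220,520)],(294,434)),("sock",[(67,53),(216,53),(208,520),(58,520)],(132,434))):
    c=np.array([B(p,.059) for p in cs]); m=c.mean(0); ax=c[:2].mean(0)-c[2:].mean(0); L=np.linalg.norm(ax); ax/=L
    print(n,m,"L",L,"w",np.linalg.norm(c[0]-c[1]),"yaw",np.arctan2(ax[1],ax[0]),"pivot",m-.08*ax,"seen",B(rk,.065),"near",m-.097*ax)
k=T((553,412),.067); s=[T(p,.066) for p in ((485,422),(460,426),(435,429),(410,433))]
print("key",k,"small",s)
screws=np.array([T(p,.063) for p in ((125,248),(671,170),(714,406),(162,488))]); print(screws, screws.mean(0))
d=(s[0]-s[3]);d/=np.linalg.norm(d); print("key pred from small",np.mean(s,0)+d*(.0725), "tvyaw",np.arctan2(d[0],-d[1]))
for yaw in (0,1.57,-1.57):
  for p in ([*m,.2],[*k,.2]): print(yaw,planner.inverse_kinematics(p,down(yaw)))
E
```

```text
lamp [0.60378557 0.14579618] L 0.24911777400073123 w 0.07942175416952564 yaw -0.007643001572518276 pivot [0.52378791 0.14640762] seen [0.52332089 0.14637407] near [0.5067884  0.14653754]
sup [0.60446813 0.23065894] L 0.24993188911023748 w 0.07980511389224595 yaw -0.006778820761115283 pivot [0.52446997 0.23120124] seen [0.52460963 0.23147228] near [0.50747036 0.23131648]
sock [0.60568099 0.31574828] L 0.24968584587072948 w 0.07965276165702945 yaw -0.011203447216247978 pivot [0.52568601 0.31664454] seen [0.52589589 0.3164063 ] near [0.50868707 0.316835  ]
key [ 0.45373801 -0.33029059] small [array([ 0.44771957, -0.28416724]), array([ 0.44529994, -0.26710851]), array([ 0.44355416, -0.25008647]), array([ 0.44113792, -0.2330535 ])]
[[ 0.56962676 -0.04298946]
 [ 0.6179809  -0.41978187]
 [ 0.45597431 -0.44162502]
 [ 0.40685913 -0.06482285]] [ 0.51261027 -0.2423048 ]
key pred from small [ 0.4536869  -0.33051027] tvyaw 0.12806010005101534
0 [ 3.65221923e-01  3.97129502e-01  1.41497480e+00 -4.44089210e-16
  1.32948835e+00  1.93601825e+00]
0 [-7.69741074e-01  1.15841875e-01  1.75323245e+00 -4.44089210e-16
  1.27251832e+00  8.01055253e-01]
1.57 [ 3.65221923e-01  3.97129502e-01  1.41497480e+00 -4.44089210e-16
  1.32948835e+00  3.66018250e-01]
1.57 [-0.76974107  0.11584188  1.75323245  0.          1.27251832 -0.76894475]
-1.57 None
-1.57 [-7.69741074e-01  1.15841875e-01  1.75323245e+00 -4.44089210e-16
  1.27251832e+00  2.37105525e+00]
```

```bash
cat >> h.py <<'E'
def press(x,y,yaw,ztip,thr,zhi=.27):
    o=down(yaw); ctrl.move_to([x,y,zhi],o)
    ctrl.move_straight([x,y,.115],feed=.12)
    f0=status.current_wrist_force()
    hit=ctrl.move_straight([x,y,ztip+.025],feed=.015,threshold=thr)
    print("hit",hit,"tip z",status.current_position()[2]-.025,"F",status.current_wrist_force()-f0,status.current_clock())
E
python3 - <<'E'
from h import *
ctrl.close(); print(status.current_opening())
press(.504,.2313,1.563,.0645,12)
p=status.current_position(); ctrl.move_straight([p[0],p[1],.17],feed=.1)
print(status.current_clock())
cv2.imwrite("pics/w1.png",optics.read_camera("wrist")[:,:,::-1])
a=optics.read_camera("scene")[:,:,::-1]
cv2.imwrite("pics/s1.png",cv2.resize(a[165:305,340:480],None,fx=4,fy=4,interpolation=cv2.INTER_CUBIC))
E
```

```text
-0.0004923085863785682
hit False tip z 0.0652960555578172 F [-2.48664854 -1.28659914  7.08311208] 7.0833
8.0417
```

View pics/s1.png

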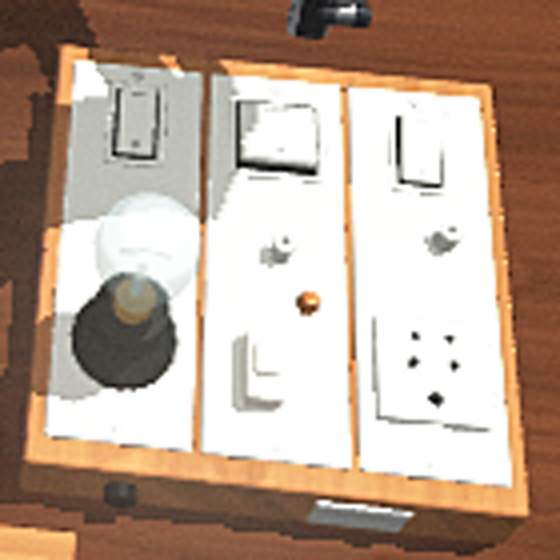

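View pics/w1.png

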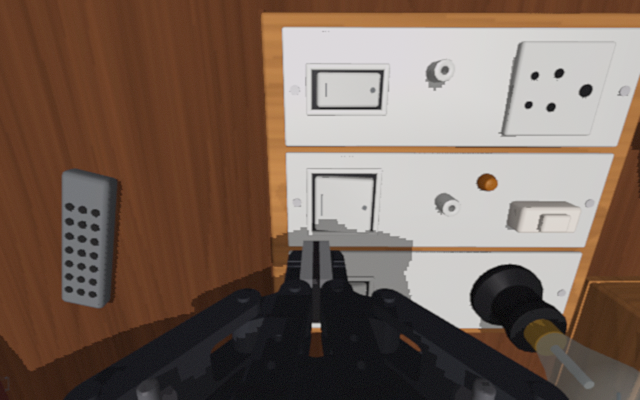

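The scene crop shows the supply rocker at (278,137) shaded differently from the socket's rocker. The wrist view shows the neon at (487,183). I'll compare pixel values before and after to confirm the switch went over.

```bash
python3 - <<'E'
from h import *
p=status.current_position(); ctrl.move_straight([p[0],p[1],.27],feed=.2)
ctrl.move_to([.44,-.33,.27],down(1.57+.128))
a=cv2.imread("pics/top0.png"); b=optics.read_camera("top")[:,:,::-1].copy(); cv2.imwrite("pics/top1.png",b)
f=lambda i:cv2.resize(i[195:240,170:285],None,fx=6.5,fy=6.5,interpolation=cv2.INTER_CUBIC)
cv2.imwrite("pics/cmp.png",np.vstack([f(a),f(b)]))
print("neon",a[169:172,217:220].mean((0,1)),b[169:172,217:220].mean((0,1)),status.current_clock())
E
```

```text
neon [111.22222222 151.77777778 197.22222222] [111.33333333 151.66666667 197.11111111] 10.875
```

View pics/cmp.png

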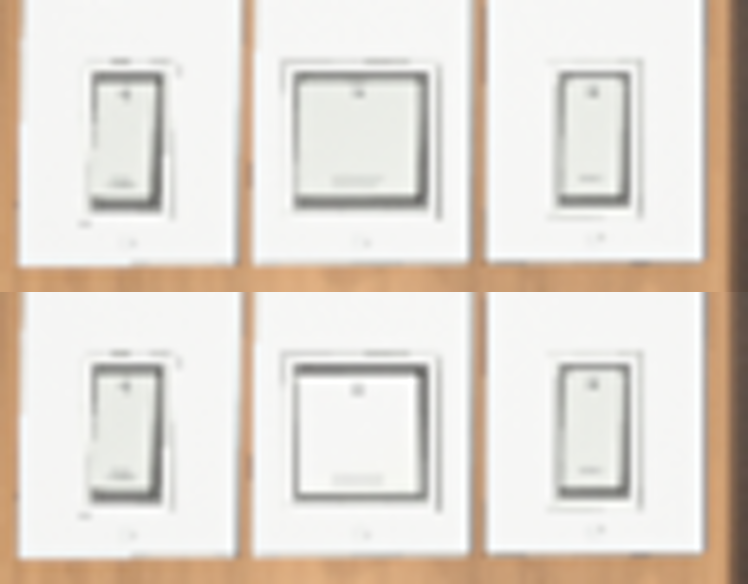

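The supply rocker now lies the other way (brighter face, dark edge moved) and the other two are unchanged. Next is the power key.

```bash
python3 - <<'E'
from h import *
press(.4537,-.3304,1.698,.0618,9)
ctrl.dwell(.2); print(status.current_position(),status.current_wrist_force())
p=status.current_position(); ctrl.move_straight([p[0],p[1],.115],feed=.03)
print(status.current_clock(),status.current_wrist_force())
E
```

```text
hit True tip z 0.06407889310914625 F [-1.01339181  0.03664874  4.22965021] 14.1667
[ 0.4537055  -0.33037457  0.08903292] [-1.14735478 -0.14507153  5.44590931]
15.4083 [ 0.11548427  0.28692983 -0.54832488]
```

The stop came 3 mm below the key's top, and the 9 N change is more than the spring's 5 N, so the key reached its hard stop and was then released. Now the lamp rocker.

```bash
python3 - <<'E'
from h import *
p=status.current_position(); ctrl.move_straight([p[0],p[1],.27],feed=.15)
press(.5035,.1465,1.563,.0645,12)
p=status.current_position(); ctrl.move_straight([p[0],p[1],.27],feed=.12)
ctrl.move_to([.44,-.33,.27],down(1.698))
b=optics.read_camera("top")[:,:,::-1]; a=cv2.imread("pics/top1.png")
f=lambda i:cv2.resize(i[125:245,165:530],None,fx=2.1,fy=2.1,interpolation=cv2.INTER_CUBIC)
g=cv2.resize(b[195:240,170:285],None,fx=6.66,fy=6.66,interpolation=cv2.INTER_CUBIC)
w=f(b); cv2.imwrite("pics/end.png",np.vstack([cv2.copyMakeBorder(w,0,0,0,max(0,g.shape[1]-w.shape[1]),0),cv2.copyMakeBorder(g,0,0,0,max(0,w.shape[1]-g.shape[1]),0)]))
print(status.current_clock())
E
```

```text
hit False tip z 0.06532521754031356 F [-2.82974929 -1.12572218  6.40438141] 21.6333
25.0917
```

View pics/end.png

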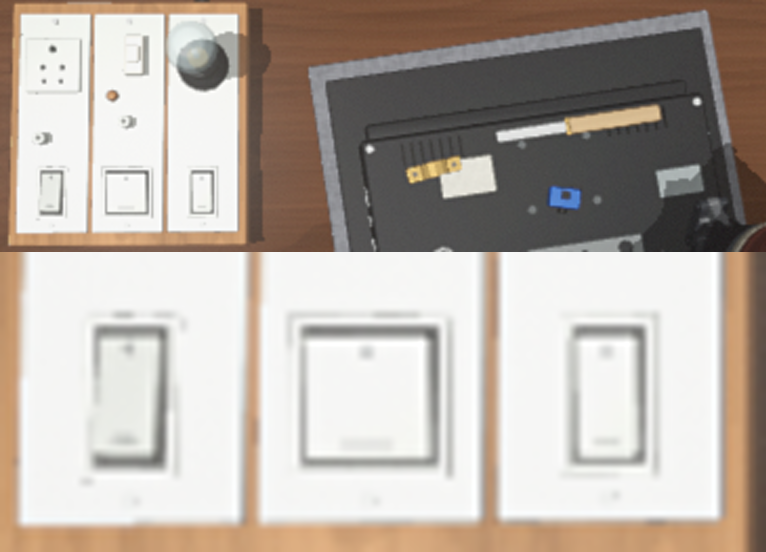

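The supply (369,400) and lamp (608,400) rockers are both over. The socket rocker (130,400) is still off, and the loose parts in view have not moved.

```bash
python3 -c "
from workcell import ctrl
print(ctrl.job_done())"
```

```text
the job is handed in; nothing more can be done
None
```

I pressed the supply rocker on, pushed the power key in and let it back, then pressed the lamp rocker on, and handed the job in at about 25 s; pictures confirm both rockers, but the key's full travel is judged from force and height only.

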